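# Lock the hold-down nut of the power unit

## Robot

A 6-joint arm with a two-finger parallel gripper is mounted at the origin on the work surface. World frame = base frame: x ahead of the robot, y to its left, z up, the work surface at z = 0. Lengths are in m, angles in rad, forces in N, time in s.
With the tool pointing down it reaches from about 0.3 to 0.775 m from the base axis. Payload 14.6 kg.
Tool frame: the origin (TCP) lies midway between the tips of the shut fingers; the grasp point (between the pads) lies 19 mm behind it (ctrl.grip_depth is the distance from the TCP to the grasp point, in m); z points along the fingers, x is the direction in which the jaws open and shut, and the axes are right-handed (so a half turn about z gives the same grasp; the last joint's range is limited). The gripper opens to 94 mm and grips with 3 to 60 N. Pads are 16 mm wide; open, the fingers measure 119 mm over their backs; the gripper's body (75 mm by 177 mm) begins 78 mm behind the grasp point.
Start: joints at [-1.213, 0.3, 1.521, -0, 1.321, -0.067], TCP at [0.227, -0.501, 0.205] pointing down, gripper open.
Joint ranges: [-3.03, 3.03], [-0.79, 2.21], [0.23, 2.52], [-1.04, 4.18], [0, 3.07], [-2.55, 2.55]. Speed limits (rad/s): [2.22, 2.22, 2.57, 3.14, 3.14, 3.14].

## Interface

Orientations are given as [roll, pitch, yaw] about the fixed x, y, z axes, in that order (R = Rz(yaw) Ry(pitch) Rx(roll)).
In Python, from station import ctrl gives the robot as it stands.
- The arm moves only by the tool play_rows, never from a script. Its argument "steps" is a list that holds one entry, the list of rows, each a list of 7 numbers: the shift along the tool's x, y, z in cm, then the turn, a rotation vector about the tool's x, y, z in rad, then the opening, from 0 (shut) to 1 (fully open). In form: [[[x, y, z, ax, ay, az, hand], ...]]. A call has 1 to 20 rows; each row is the pose to reach, as a shift and turn from the pose measured when the call began, along the tool's axes at that moment; what a row does not reach only later rows make up. A row lasts 1/12 s, in which the tool goes at most 41.7 mm and 7.16 degrees, less where a joint would pass 70% of its speed; a pose out of reach is approached as far as the arm can. A call with a gripper value outside its range is refused whole. The fingers move at their own pace and stop on an object; "force" is the grip in N (left out, the last holds). Time passes only in rows, so rows that repeat a pose let the fingers close. It gives the time, the measured TCP pose, the force and the opening at its end, in the units of the state.
- ctrl.get_obs(): the state, without advancing time (a new reading comes with each control period).
- ctrl.camera(name): name is "scene" or "top"; returns a dict with "frame" (400x640x3 uint8, blue, green, red), "fovy" (degrees; the focal length in pixels is half the picture's height over the tangent of half this angle, whatever the lens; pixels are square), "cx", "cy" (the principal point, pixels), "world_to_cam" (4x4, takes a point from world to camera coordinates). Camera axes: x right, y up, looking along -z (the intrinsics and any distortion apply to the point x, -y, -z); pixel columns grow to the right and rows downward; lengths in m; the calibration is good to about 2 mm. A picture is of the moment at which its call begins. There is no depth.
- ctrl.hand_in(): hands the job in, once; it reports no verdict.
The state is a dict: "time_s": time; "qpos": joint angles; "joint_vel": joint speeds; "tau": joint torques, N m; "ee_pos": TCP position; "eef_rot": TCP orientation; "force": force on the tool from outside, world axes, zero at the start; "moment": the same for the moment, N m; "grip_width": finger opening in m.
Only numpy, scipy, OpenCV 4.12 (cv2) and the standard library are available. Lean on these libraries where they do the work, as an engineer would, in place of code of your own. Each camera call takes 0.05 s, during which the arm holds its last target. There are 200 camera calls.

## Task

The steel bar that holds the blue power unit down for the road has a loose jam nut on one of its two studs. Slide the larger open-ended spanner onto the thick nut under it, with the handle coming up against the neighbouring stud so that this nut cannot turn with it, and tighten the thin jam nut firmly clockwise down on it. Then take the spanner off again and lay it flat on the bench; leave the lower nut's setting and the other things as they are.

Things in the scene. Friction and masses are not known exactly. Their poses are not given: they have to be found in the camera images.
- spanner: the larger of two plain steel open-ended spanners, flat on the bench, 204 mm long, about 0.19 kg. Origin: on its underside at the jaw's centre (where the nut's axis goes); x points out of the mouth, handle straight along -x, z up. Jaw 25 mm wide; prongs 13 mm wide (51 mm over both), round tips end 11 mm ahead of the origin, throat 14.6 mm behind it; head 9 mm thick
- spanner_handle (a point): point on the larger spanner's handle near its centre of mass, 65 mm behind the jaw's centre, at mid-thickness, axes as the spanner's. The handle is a straight bar 20 mm wide and 8 mm thick (0.5 to 8.5 mm above the spanner's underside) from 40 to 182 mm behind the jaw's centre
- lower_nut_base (a point): the thick lower hex nut on the loose stud: 24 mm across flats, 15 mm high. Origin: centre of its underside, on the stud's axis, on the bar's top; z up. x is parallel to two of its flats: push the spanner on along x, handle to -x; the handle then lies beside the neighbouring stud's nut, 1 to 10 mm short of it, and clockwise turning presses it on. The nut slips at 0.3 N m
- lower_nut (a joint): turn of the lower nut from its setting in rad, positive clockwise from above (tightening); -0.07 to -0.01 at the start. The play of the jaw and of the handle's stop lets it come to about 0.2 while the spanner holds it, which is all right; a value beyond 0.3 or -0.3 means that it was not held
- jam_nut_base (a point): the thin jam nut (24 mm across flats, 8 mm high) on the same stud, less than 1 mm above the lower nut. Origin: centre of its underside, on the stud's axis; z up. x is parallel to two of its flats, which face along +y and -y (a hexagon: alike every 60 degrees). The 16 mm stud stands about 22 mm above its top. The spanner's head on the bar stays 6 mm below this nut
- jam_nut (a joint): running of the jam nut on its thread (2 mm a turn) in rad, growing as it turns clockwise seen from above; 0 when it has met the lower nut, -1.9 to -1.2 at the start; it turns easily until they meet
- jam_bite (a joint): tightening of the jam nut after it has met the lower nut, in rad, 0 at the start, growing clockwise; it takes 0.4 N m at first and 0.5 N m at 0.3 rad, more than the lower nut resists if nothing holds that; 0.12 or more is firmly tight, 0.6 is the end; it stays as it is left
- next_stud (a point): axis of the neighbouring stud at the bar's top, 130 mm from the loose one; it carries nuts of the same sizes, both tight and immovable, a flat of its lower nut (12 mm from the axis) facing the spanner's handle. Both studs end 45 mm above the bar
- power_unit: the fixed blue power unit, 170 x 100 x 98 mm high, on a 206 x 166 mm plate; origin under its centre, on the bench, z up. The grey hold-down bar lies across it along its y axis, 50 mm wide, 180 mm long, its flat top 108 mm above the bench; studs at y = -65 mm (loose jam nut) and y = +65 mm (finished)
- small_spanner: bystander: smaller spanner, same shape, 17.5 mm jaw, 149 mm long, 37 mm over its head, 7 mm thick; origin under the jaw's centre, handle along -x
- tape_roll: bystander: white tape roll, 96 mm across, 45 mm high; origin under its centre
- mouse: bystander: black computer mouse about 79 x 62 x 34 mm; origin on its underside
- water_bottle: bystander: clear water bottle 66 mm across, 200 mm high; origin under its centre
Not all that is in view belongs to the job. What is shaped like the spanner but orange is not meant.

How it is judged:
On the way, in this order (a step that is already met when the one before it is completed fails the run):
1. the larger spanner sits on the lower nut, low on the bar, its handle towards the neighbouring stud, while the jam nut is not yet tight (horizontal distance between spanner and lower_nut_base below 0.005 m and z of spanner in the frame of lower_nut_base between -0.004 and 0.005 m and value of joint jam_bite below 0.04 rad and horizontal distance between spanner_handle and next_stud below 0.08 m), for 0.2 s.
2. the jam nut is tightened against the lower nut while the spanner is still on that nut with its handle at the neighbouring stud (value of joint jam_bite above 0.12 rad and value of joint jam_nut above -0.06 rad and horizontal distance between spanner and lower_nut_base below 0.006 m and z of spanner in the frame of lower_nut_base below 0.005 m and horizontal distance between spanner_handle and next_stud below 0.072 m), for 0.2 s.
At the end, for the whole second after the job is handed in: the jam nut is against the lower nut (within 0.08 rad) and tightened by more than 0.10 rad beyond meeting it, the lower nut within 0.3 rad (17 degrees) of its setting, and the larger spanner lies flat and still on the bench (underside less than 6 mm above it, tilted less than 0.1 rad) (value of joint jam_bite above 0.1 rad and value of joint jam_nut above -0.08 rad and value of joint lower_nut between -0.3 and 0.3 rad and height (world z) of spanner between -0.004 and 0.006 m and angle between spanner's own z axis and vertical below 0.1 rad and linear speed of spanner below 0.02 m/s); the robot touches nothing.
It fails at once if the lower nut is turned more than 0.3 rad (17 degrees) from its setting (value of joint lower_nut above 0.3 rad or value of joint lower_nut below -0.3 rad).
It fails at once if a bystander (small spanner, tape roll, mouse, bottle) is moved more than 30 mm (distance of any of small_spanner, tape_roll, mouse, water_bottle from where it was at the start of the episode above 0.03 m).
It also fails if it takes over 72 s, if anything falls off the work surface, if the arm or the gripper's body presses on something with over 40 N, if the wrist force passes 120 N, or if a joint passes its speed limit or range.

## Working session

There is one attempt and no reset: what is moved stays moved. The work goes in short steps, Python scripts to look and compute and a tool call to move; the robot and the scene stay as the last step left them, time stands still between calls to the robot, and variables do not carry over. Pictures are saved under pics/ and viewed, about 8 in all and at most 12, crops included, and the job is handed in when it is done.

Besides the shell and the picture viewer there is one more tool, called after ">>>" as name([rows], argument=value, ...), one row to a line, values as JSON. play_rows: Moves the arm, as the interface text tells. Its arguments: {"type":"object","properties":{"steps":{"type":"array"},"force":{"type":"number"}},"required":["steps"]}

```bash
mkdir -p pics; ls; cat > h.py <<'E'
import numpy as np, cv2
from station import ctrl
def cam(n,save=None):
    c=ctrl.camera(n); 
    if save: cv2.imwrite('pics/'+save,c['frame'])
    return c
def K(c): 
    f=200/np.tan(np.radians(c['fovy'])/2); return f
def ray(c,u,v):
    f=K(c); d=np.array([(u-c['cx'])/f,-(v-c['cy'])/f,-1.]); M=np.array(c['world_to_cam']); R=M[:3,:3]; t=M[:3,3]
    return -R.T@t, R.T@d
def onz(c,u,v,z):
    o,d=ray(c,u,v); return o+d*(z-o[2])/d[2]
def proj(c,p):
    M=np.array(c['world_to_cam']); q=M[:3,:3]@np.array(p)+M[:3,3]; f=K(c)
    return c['cx']+f*q[0]/-q[2], c['cy']-f*q[1]/-q[2]
E
python3 - <<'E'
from h import *
for n in('scene','top'):
    c=cam(n,n+'0.png'); print(n,c['fovy'],c['cx'],c['cy'],[k for k in c], ray(c,320,200))
    print({k:c[k] for k in c if k not in('frame','world_to_cam')})
a=cv2.imread('pics/scene0.png');b=cv2.imread('pics/top0.png')
print(ctrl.get_obs())
E
```

```text
pics
scene 51.60368427167236 317.55134518028564 195.0788583940395 ['frame', 'fovy', 'cx', 'cy', 'world_to_cam'] (array([ 1.08774168, -0.01430193,  0.88837634]), array([-0.53937897,  0.08028519, -0.83833237]))
{'fovy': 51.60368427167236, 'cx': 317.55134518028564, 'cy': 195.0788583940395}
top 44.98124747415896 320.3238057564001 197.79386140022228 ['frame', 'fovy', 'cx', 'cy', 'world_to_cam'] (array([0.48187819, 0.04368036, 1.36013937]), array([ 0.06087848,  0.00292275, -0.99815158]))
{'fovy': 44.98124747415896, 'cx': 320.3238057564001, 'cy': 197.79386140022228}
{'time_s': 0.1, 'qpos': array([-1.21262129e+00,  3.00392014e-01,  1.52155210e+00, -3.10222718e-05,
        1.32067615e+00, -6.66253759e-02]), 'joint_vel': array([ 1.01812029e-03, -3.27071323e-03, -8.79314430e-04,  5.81715153e-05,
       -8.02501268e-04,  1.80396589e-04]), 'tau': array([ 4.57002234e-04, -5.32645333e+01, -3.53283656e+01,  7.09144771e-02,
        2.34898890e-02, -7.26737676e-05]), 'ee_pos': array([ 0.22656794, -0.50089804,  0.20494197]), 'eef_rot': array([-3.14155422e+00,  1.02732395e-03, -1.14598820e+00]), 'force': array([-0.21930585, -0.54334372, -0.52249068]), 'moment': array([-0.00248252,  0.01117906, -0.02093221]), 'grip_width': 0.0940580896318802}
```

View pics/scene0.png

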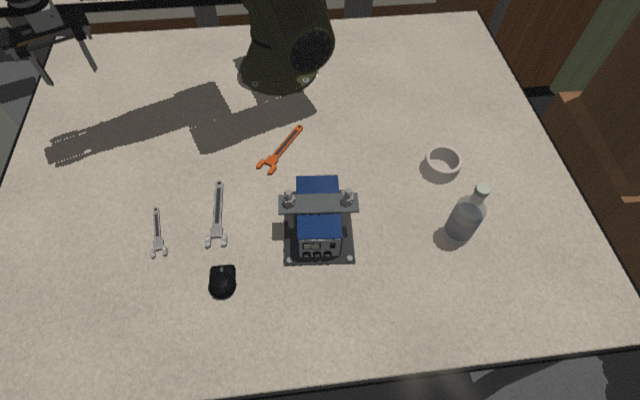

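View pics/top0.png

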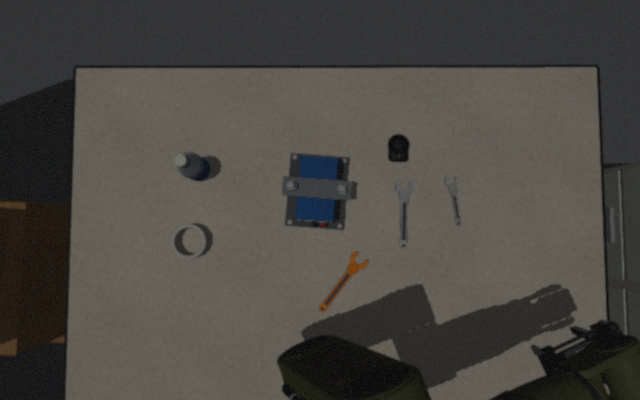

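The top view shows three spanner shapes: grey at (404,215), the larger of the two greys and so the one meant; grey at (454,200), the small one; orange at (345,280), a decoy. I'll confirm this and look at the studs in enlarged crops.

```bash
python3 - <<'E'
from h import *
a=cv2.imread('pics/scene0.png');b=cv2.imread('pics/top0.png')
A=np.float32([cam('scene')['frame'] for _ in range(6)]).mean(0);cb=cam('top')
B=np.float32([cam('top')['frame'] for _ in range(5)]+[cb['frame']]).mean(0)
np.savez('avg.npz',A=A,B=B)
up=lambda I,x,y,w,h,s:np.clip(cv2.resize(I[y:y+h,x:x+w],None,fx=s,fy=s,interpolation=cv2.INTER_CUBIC),0,255).astype(np.uint8)
t=up(A,268,168,100,50,8); m=np.clip(up(B,275,145,90,45,1)*1.0,0,255)
u=np.hstack([up(B,278,170,80,40,5),up(B,385,170,80,40,5)])
u=np.clip(u*1.6,0,255).astype(np.uint8)
cv2.imwrite('pics/c1.png',np.vstack([t,u]))
E
```

```text
(no output)
```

View pics/c1.png

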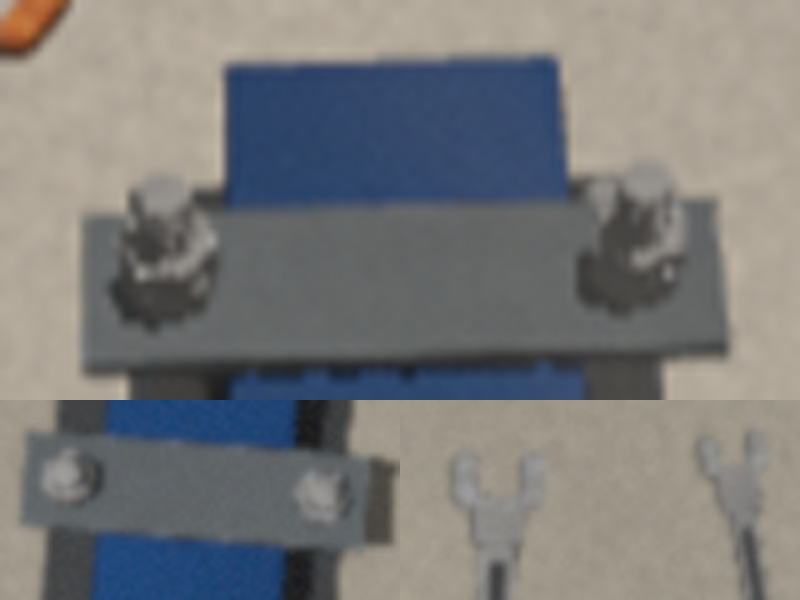

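Crop: the larger grey spanner has its jaw at about top (405,186), 51 mm over the prongs. The smaller is at (451,183), and orange is excluded. Stud tops are at scene (288.6,191.5) and (349,190), and top (292,185) and (343,189). The <1 mm gap can't be seen, so which stud is loose needs a gentle touch test. Measuring now.

```bash
cat > m.py <<'E'
from h import *
Z=np.load('avg.npz');A,B=Z['A'],Z['B'];cs=cam('scene');ct=cam('top')
def tri(p,q):
    o1,d1=ray(cs,*p);o2,d2=ray(ct,*q);M=np.stack([d1,-d2],1);s=np.linalg.lstsq(M,o2-o1,rcond=None)[0]
    a,b=o1+s[0]*d1,o2+s[1]*d2;return (a+b)/2,np.linalg.norm(a-b)
def cen(I,x,y,w,h,thr):
    g=I[y:y+h,x:x+w].mean(2);wt=np.clip(g-thr,0,None);yy,xx=np.mgrid[y:y+h,x:x+w];return (wt*xx).sum()/wt.sum(),(wt*yy).sum()/wt.sum(),(wt>0).sum()
print('bar gray',B[188,315:320].mean(),'nut max',B[180:195,285:298].mean(2).max(),B[180:195,336:350].mean(2).max())
for nm,s,t in(('-y',(288.6,191.5),cen(B,334,180,16,17,105)),('+y',(349.1,189.9),cen(B,284,177,16,17,105))):
    print(nm,t,tri(s,t[:2]),'scene@.153',onz(cs,*s,.153),'top@.14',onz(ct,*t[:2],.14))
# spanners: bright, low-saturation vs bench in top view
g=B[165:260,385:475]; bg=cv2.medianBlur(np.uint8(B),61)[165:260,385:475].astype(float)
d=np.abs(g-bg).max(2); m=(d>14).astype(np.uint8)
n,l,st,ce=cv2.connectedComponentsWithStats(m)
for i in range(1,n):
    if st[i,4]>40: 
        pts=np.argwhere(l==i)[:,::-1]+[385,165]
        P=np.array([onz(ct,*p,.008)[:2] for p in pts]); r=cv2.minAreaRect(P.astype(np.float32)); print('sp',st[i],r,P.min(0),P.max(0))
# bar edges
g=cv2.cvtColor(np.uint8(B),cv2.COLOR_BGR2HSV)[165:210,270:375];print(B[188,300],B[175,318],B[205,318],B[200,275])
E
python3 m.py
python3 - <<'E'
import numpy as np,cv2
B=np.load('avg.npz')['B']
t=np.clip(cv2.resize(B[172:252,360:470],None,fx=7,fy=7,interpolation=cv2.INTER_CUBIC)*1.5,0,255).astype(np.uint8)
cv2.imwrite('pics/c2.png',t)
E
```

```text
bar gray 62.988895 nut max 98.666664 94.555565
 ** On entry to DLASCL parameter number  4 had an illegal value
 ** On entry to DLASCL parameter number  4 had an illegal value
 ** On entry to DLASCL parameter number  4 had an illegal value
 ** On entry to DLASCL parameter number  4 had an illegal value
 ** On entry to DLASCL parameter number  5 had an illegal value
 ** On entry to DLASCL parameter number  4 had an illegal valuem.py:7: RuntimeWarning: invalid value encountered in scalar divide
  g=I[y:y+h,x:x+w].mean(2);wt=np.clip(g-thr,0,None);yy,xx=np.mgrid[y:y+h,x:x+w];return (wt*xx).sum()/wt.sum(),(wt*yy).sum()/wt.sum(),(wt>0).sum()
Traceback (most recent call last):
  File "m.py", line 10, in <module>
    print(nm,t,tri(s,t[:2]),'scene@.153',onz(cs,*s,.153),'top@.14',onz(ct,*t[:2],.14))
               ~~~^^^^^^^^^
  File "m.py", line 4, in tri
    o1,d1=ray(cs,*p);o2,d2=ray(ct,*q);M=np.stack([d1,-d2],1);s=np.linalg.lstsq(M,o2-o1,rcond=None)[0]
                                                               ~~~~~~~~~~~~~~~^^^^^^^^^^^^^^^^^^^^
numpy.linalg.LinAlgError: SVD did not converge in Linear Least Squares
```

View pics/c2.png

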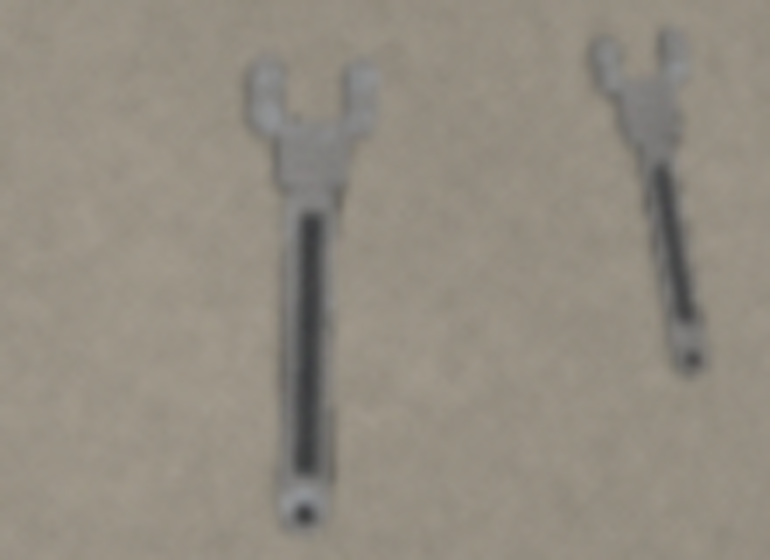

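The larger spanner's prong tips are at crop row ~57 (top px (404.8,180.1)). Its slot runs from crop (313,212) to (307,473), and the handle ends at (303,526).

```bash
sed -i 's/,105)/,80)/g' m.py; sed -i '/^# spanners/,$d' m.py; cat >> m.py <<'E'
w=lambda x,y,z=.008:onz(ct,360+x/7-.43,172+y/7-.43,z)
tip,end,s1,s2=w(313.5,57),w(303,526),w(313,212),w(307,473)
print('tip',tip,'end',end,'len',np.linalg.norm(tip-end),'dir',np.degrees(np.arctan2(*(tip-end)[1::-1])),np.degrees(np.arctan2(*(s1-s2)[1::-1])),s1,s2)
# bar edges in top view: blue/bench vs grey, sample perpendicular profiles
bl=B[:,:,0]-B[:,:,2]
for u in range(302,334,4):
    col=bl[165:215,u]; r=np.where(col<25)[0]+165; print(u,r[(r>172)&(r<205)].min(),r[(r>172)&(r<205)].max(),end=' | ')
E
python3 m.py
```

```text
bar gray 62.988895 nut max 98.666664 94.555565
-y (np.float64(341.2938729378421), np.float64(188.14259896159044), np.int64(47)) (array([ 0.5852081 , -0.00722439,  0.15251594]), np.float64(0.002003890104588401)) scene@.153 [ 0.58544983 -0.00822733  0.153     ] top@.14 [ 0.58634105 -0.0067409   0.14      ]
+y (np.float64(289.5762052099862), np.float64(184.67084652948708), np.int64(41)) (array([0.59423403, 0.12292783, 0.15048671]), np.float64(0.001523897865881373)) scene@.153 [0.59583865 0.12170135 0.153     ] top@.14 [0.59533178 0.12437586 0.14      ]
tip [ 0.62120904 -0.18952707  0.008     ] end [ 0.43372784 -0.18303236  0.008     ] len 0.18759365990431234 dir -1.984044773525826 -2.021623932725759 [ 0.55887035 -0.1885562   0.008     ] [ 0.45474361 -0.18488066  0.008     ]
302 177 196 | 306 178 196 | 310 178 197 | 314 178 197 | 318 179 197 | 322 179 197 | 326 179 198 | 330 179 198 |
```

The spanner length measures 188 mm against a stated 204 mm. I'll cross-check it in the scene view before gripping.

```bash
cat > s.py <<'E'
from h import *
Z=np.load('avg.npz');A=Z['A'];cs=cam('scene');ct=cam('top')
x,y=198,174
t=np.clip(cv2.resize(A[y:y+80,x:x+50],None,fx=7,fy=7,interpolation=cv2.INTER_CUBIC),0,255).astype(np.uint8)
o=t.copy()
def pts(c,s):
  R=np.array([[np.cos(-.035),-np.sin(-.035)],[np.sin(-.035),np.cos(-.035)]])
  O=np.array([.611,-.1892])
  for a in [(11,19),(11,-19),(-14.6,0),(0,0),(-65,0),(-182,0),(-193,0)]:
    q=O+R@(np.array(a)/1000); yield proj(c,[*q,.008])
for u,v in pts(cs,0): cv2.circle(o,(int((u-x+.43)*7),int((v-y+.43)*7)),2,(0,0,255),-1)
B=Z['B'];X,Y=380,172
b=np.clip(cv2.resize(B[Y:Y+80,X:X+50],None,fx=7,fy=7,interpolation=cv2.INTER_CUBIC)*1.5,0,255).astype(np.uint8)
for u,v in pts(ct,0): cv2.circle(b,(int((u-X+.43)*7),int((v-Y+.43)*7)),2,(0,0,255),-1)
cv2.imwrite('pics/c3.png',np.hstack([o,b]))
E
python3 s.py
```

```text
(no output)
```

View pics/c3.png

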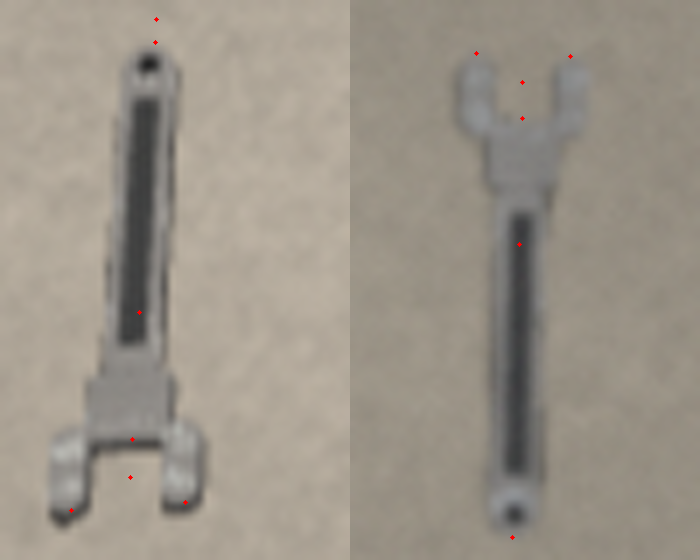

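The head-based position agrees in both views to about 2 mm (jaw centre ≈ (0.611,−0.190)). The drawn handle end is just shorter than stated, which doesn't matter here. First I'll test the −y stud's jam nut gently to see whether it's the loose one.

```bash
cat > d.py <<'E'
import sys
from h import *
from scipy.spatial.transform import Rotation as R
def delta(p,yaw):
    o=ctrl.get_obs();R0=R.from_euler('xyz',o['eef_rot']);R1=R.from_euler('xyz',[np.pi,0,yaw])
    s=R0.inv().apply(np.array(p)-o['ee_pos'])*100; r=(R0.inv()*R1).as_rotvec()
    print('from',o['ee_pos'].round(4),o['eef_rot'].round(3),'shift',s.round(2),'rot',r.round(3))
def st():
    o=ctrl.get_obs();print('t%.2f'%o['time_s'],o['ee_pos'].round(4),o['eef_rot'].round(4),'F',o['force'].round(2),'M',o['moment'].round(3),'w%.4f'%o['grip_width'],'q6 %.2f'%o['qpos'][5])
if __name__=='__main__':
    st()
    if len(sys.argv)>1: a=[float(v) for v in sys.argv[1:]]; delta(a[:3],a[3])
E
python3 d.py .585 -.0075 .18 0
```

```text
t1.00 [ 0.2267 -0.5011  0.2054] [ 3.1416  0.     -1.146 ] F [ 0.18 -0.15  0.25] M [ 0.014 -0.005 -0.014] w0.0938 q6 -0.07
from [ 0.2267 -0.5011  0.2054] [ 3.142  0.    -1.146] shift [-30.2  -52.99   2.54] rot [-0.     0.    -1.146]
```

>>> play_rows([
  [[-7.5, -13.2, 0.6, 0, 0, -0.28, 0.6], [-7.5, -13.2, 0.6, 0, 0, -0.28, 0.6], [-7.5, -13.2, 0.6, 0, 0, -0.28, 0.6], [-7.5, -13.2, 0.6, 0, 0, -0.28, 0.6], [-15, -26.5, 1.2, 0, 0, -0.57, 0.6], [-15, -26.5, 1.2, 0, 0, -0.57, 0.6], [-15, -26.5, 1.2, 0, 0, -0.57, 0.6], [-15, -26.5, 1.2, 0, 0, -0.57, 0.6], [-22.5, -39.7, 1.9, 0, 0, -0.86, 0.6], [-22.5, -39.7, 1.9, 0, 0, -0.86, 0.6], [-22.5, -39.7, 1.9, 0, 0, -0.86, 0.6], [-22.5, -39.7, 1.9, 0, 0, -0.86, 0.6], [-30.2, -53, 2.5, 0, 0, -1.146, 0.6], [-30.2, -53, 2.5, 0, 0, -1.146, 0.6], [-30.2, -53, 2.5, 0, 0, -1.146, 0.6], [-30.2, -53, 2.5, 0, 0, -1.146, 0.6], [-30.2, -53, 2.5, 0, 0, -1.146, 0.6], [-30.2, -53, 2.5, 0, 0, -1.146, 0.6]],
], force=5)

```text
time_s: 2.5
ee_pos: [0.5853, -0.0064, 0.1799]
eef_rot: [-3.142, 0.001, 0.002]
force: [-0.8, -0.5, 0.0]
grip_width: 0.0563
```

```bash
python3 d.py .585 -.0075 .127 0
```

```text
t2.50 [ 0.5853 -0.0064  0.1799] [-3.1416e+00  8.0000e-04  2.2000e-03] F [-0.81 -0.49  0.04] M [-0.095 -0.088 -0.   ] w0.0563 q6 -0.08
from [ 0.5853 -0.0064  0.1799] [-3.142e+00  1.000e-03  2.000e-03] shift [-0.03  0.11  5.29] rot [-0.     0.001  0.002]
```

>>> play_rows([
  [[0, 0.1, 2.7, 0, 0, 0, 0.55], [0, 0.1, 5.3, 0, 0, 0, 0.55], [0, 0.1, 5.3, 0, 0, 0, 0.55], [0, 0.1, 5.3, 0, 0, 0, 0.2], [0, 0.1, 5.3, 0, 0, 0, 0.2], [0, 0.1, 5.3, 0, 0, 0, 0.2], [0, 0.1, 5.3, 0, 0, 0, 0.2], [0, 0.1, 5.3, 0, 0, 0, 0.2], [0, 0.1, 5.3, 0, 0, 0, 0.2]],
], force=5)

```text
time_s: 3.25
ee_pos: [0.5865, -0.0075, 0.1283]
eef_rot: [3.141, -0.003, 0.002]
force: [5.4, 0.3, 1.6]
grip_width: 0.0248
```

```bash
python3 d.py .585 -.0075 .127 0
```

```text
t3.25 [ 0.5865 -0.0075  0.1283] [ 3.1414e+00 -3.3000e-03  2.1000e-03] F [5.36 0.25 1.56] M [-0.092 -1.219  0.039] w0.0248 q6 -0.08
from [ 0.5865 -0.0075  0.1283] [ 3.141e+00 -3.000e-03  2.000e-03] shift [-0.15 -0.    0.13] rot [ 0.    -0.003  0.002]
```

>>> play_rows([
  [[0.2, 0, 0.1, 0, 0, 0, 0.2], [0.2, 0, 0.1, 0, 0, 0, 0.2], [0.2, 0, 0.1, 0, 0, 0, 0.2], [0.2, 0, 0.1, 0, 0, 0, 0.2]],
])

```text
time_s: 3.58
ee_pos: [0.5876, -0.0076, 0.1279]
eef_rot: [3.141, -0.001, 0.002]
force: [-9.5, -1.5, 7.2]
grip_width: 0.0255
```

```bash
python3 d.py
```

```text
t3.58 [ 0.5876 -0.0076  0.1279] [ 3.1412e+00 -8.0000e-04  2.0000e-03] F [-9.5  -1.53  7.17] M [-0.202  2.006  0.022] w0.0255 q6 -0.08
```

>>> play_rows([
  [[-0.06, 0, 0, 0, 0, 0, 0.2], [-0.06, 0, 0, 0, 0, 0, 0.2], [-0.06, 0, 0, 0, 0, 0, 0.2]],
], force=15)

```text
time_s: 3.83
ee_pos: [0.587, -0.0077, 0.1282]
eef_rot: [3.141, -0.001, 0.002]
force: [-3.6, -0.6, 4.2]
grip_width: 0.0238
```

```bash
python3 d.py
```

```text
t3.83 [ 0.587  -0.0077  0.1282] [ 3.1411e+00 -8.0000e-04  2.1000e-03] F [-3.56 -0.59  4.2 ] M [-0.164  0.581 -0.05 ] w0.0238 q6 -0.08
```

>>> play_rows([
  [[0, 0, 0, 0, 0, 0.06, 0.2], [0, 0, 0, 0, 0, 0.12, 0.2], [0, 0, 0, 0, 0, 0.12, 0.2]],
])

```text
time_s: 4.08
ee_pos: [0.5871, -0.0077, 0.1283]
eef_rot: [3.141, -0.001, -0.121]
force: [-0.6, -0.9, 1.1]
grip_width: 0.0239
```

```bash
python3 d.py
```

```text
t4.08 [ 0.5871 -0.0077  0.1283] [ 3.1411e+00 -1.1000e-03 -1.2070e-01] F [-0.65 -0.86  1.12] M [-0.066  0.055  0.003] w0.0239 q6 0.05
```

Width closed to 23.9 mm and the nut turned 0.12 rad with no moment, so the −y stud is the loose one, with its axis at x≈0.587. I'll grip once more across another pair of flats to pin down y.

>>> play_rows([
  [[0, 0, 0, 0, 0, 0, 0.5], [0, 0, 0, 0, 0, 0, 0.5], [0, 0, 0, 0, 0, -0.35, 0.5], [0, 0, 0, 0, 0, -0.35, 0.5], [0, 0, 0, 0, 0, -0.35, 0.5], [0, 0, 0, 0, 0, -0.7, 0.5], [0, 0, 0, 0, 0, -0.7, 0.5], [0, 0, 0, 0, 0, -0.7, 0.5], [0, 0, 0, 0, 0, -1.047, 0.5], [0, 0, 0, 0, 0, -1.047, 0.5], [0, 0, 0, 0, 0, -1.047, 0.5], [0, 0, 0, 0, 0, -1.047, 0.5], [0, 0, 0, 0, 0, -1.047, 0.2], [0, 0, 0, 0, 0, -1.047, 0.2], [0, 0, 0, 0, 0, -1.047, 0.2], [0, 0, 0, 0, 0, -1.047, 0.2], [0, 0, 0, 0, 0, -1.047, 0.2], [0, 0, 0, 0, 0, -1.047, 0.2]],
])

```text
time_s: 5.58
ee_pos: [0.5865, -0.0089, 0.1282]
eef_rot: [3.141, 0.002, 0.925]
force: [-5.1, -8.7, 2.4]
grip_width: 0.0235
```

```bash
python3 d.py
```

```text
t5.58 [ 0.5865 -0.0089  0.1282] [3.1407e+00 2.4000e-03 9.2470e-01] F [-5.08 -8.74  2.42] M [-1.557  0.956 -0.025] w0.0235 q6 -1.00
```

Stud axis solved: (0.5869, −0.0092). That gives a spanner yaw of ≈ −1.43 for insertion. Next I'll fetch the spanner.

>>> play_rows([
  [[0, 0, 0, 0, 0, 0, 0.6], [0, 0, 0, 0, 0, 0, 0.6], [0, 0, -3.5, 0, 0, 0, 0.6], [0, 0, -7, 0, 0, 0, 0.6], [0, 0, -7, 0, 0, 0, 0.6]],
])

```text
time_s: 6.0
ee_pos: [0.5887, -0.0086, 0.205]
eef_rot: [3.133, -0.003, 0.924]
force: [1.4, -0.7, 0.2]
grip_width: 0.0529
```

```bash
python3 d.py .546 -.1876 .05 1.534
```

```text
t6.00 [ 0.5887 -0.0086  0.205 ] [ 3.1328e+00 -3.0000e-03  9.2440e-01] F [ 1.37 -0.69  0.21] M [ 0.076 -0.119  0.034] w0.0529 q6 -1.00
from [ 0.5887 -0.0086  0.205 ] [ 3.133e+00 -3.000e-03  9.240e-01] shift [-16.91   7.24  15.51] rot [ 0.009 -0.    -0.61 ]
```

>>> play_rows([
  [[-3.4, 1.4, 0, 0, 0, -0.12, 0.6], [-6.8, 2.9, 0, 0, 0, -0.24, 0.6], [-10.1, 4.3, 0, 0, 0, -0.37, 0.6], [-13.5, 5.8, 1, 0, 0, -0.49, 0.6], [-16.9, 7.2, 4, 0, 0, -0.61, 0.6], [-16.9, 7.2, 8, 0.009, 0, -0.61, 0.6], [-16.9, 7.2, 12, 0.009, 0, -0.61, 0.6], [-16.9, 7.2, 15.5, 0.009, 0, -0.61, 0.6], [-16.9, 7.2, 15.5, 0.009, 0, -0.61, 0.6], [-16.9, 7.2, 15.5, 0.009, 0, -0.61, 0.6], [-16.9, 7.2, 15.5, 0.009, 0, -0.61, 0.6]],
])

```text
time_s: 6.92
ee_pos: [0.547, -0.1875, 0.0525]
eef_rot: [3.138, 0.001, 1.535]
force: [-0.4, 0.6, 0.8]
grip_width: 0.0563
```

```bash
python3 d.py .546 -.1876 .0025 1.534
```

```text
t6.92 [ 0.547  -0.1875  0.0525] [3.1383e+00 8.0000e-04 1.5345e+00] F [-0.36  0.61  0.82] M [ 0.001 -0.093 -0.023] w0.0563 q6 -1.93
from [ 0.547  -0.1875  0.0525] [3.138e+00 1.000e-03 1.535e+00] shift [-0.01 -0.12  5.  ] rot [0.003 0.001 0.001]
```

>>> play_rows([
  [[0, -0.1, 2.5, 0.003, 0, 0, 0.6], [0, -0.1, 4.5, 0.003, 0, 0, 0.6], [0, -0.1, 4.95, 0.003, 0, 0, 0.6], [0, -0.1, 4.95, 0.003, 0, 0, 0.6], [0, -0.1, 4.95, 0.003, 0, 0, 0.1], [0, -0.1, 4.95, 0.003, 0, 0, 0.1], [0, -0.1, 4.95, 0.003, 0, 0, 0.1], [0, -0.1, 4.95, 0.003, 0, 0, 0.1], [0, -0.1, 4.95, 0.003, 0, 0, 0.1], [0, -0.1, 4.95, 0.003, 0, 0, 0.1]],
], force=45)

```text
time_s: 7.75
ee_pos: [0.5463, -0.1877, 0.0034]
eef_rot: [3.141, 0.001, 1.534]
force: [0.1, -0.9, 0.1]
grip_width: 0.0201
```

```bash
python3 d.py .65 -.17 .2 1.534
```

```text
t7.75 [ 0.5463 -0.1877  0.0034] [3.1409e+00 1.1000e-03 1.5345e+00] F [ 0.13 -0.91  0.07] M [ 0.132 -0.11   0.049] w0.0201 q6 -1.93
from [ 0.5463 -0.1877  0.0034] [3.141e+00 1.000e-03 1.534e+00] shift [  2.12  10.31 -19.66] rot [0.001 0.001 0.   ]
```

>>> play_rows([
  [[0, 0, -4, 0, 0, 0, 0.1], [0, 0, -8, 0, 0, 0, 0.1], [0, 0, -12, 0, 0, 0, 0.1], [0, 0, -16, 0, 0, 0.0, 0.1], [1, 0, -19.7, 0, 0, 0.1, 0.1], [3, 0.1, -19.7, 0, 0, 0.21, 0.1], [5.5, 0.3, -19.7, 0, 0, 0.32, 0.1], [8.1, 0.5, -19.7, 0, 0, 0.43, 0.1], [10.7, 0.7, -19.7, 0, 0, 0.55, 0.1], [13.3, 0.8, -19.7, 0, 0, 0.67, 0.1], [15.9, 1, -19.7, 0, 0, 0.79, 0.1], [18.5, 1.1, -19.7, 0, 0, 0.91, 0.1], [21.1, 1.3, -19.7, 0, 0, 1.03, 0.1], [23.7, 1.4, -19.7, 0, 0, 1.15, 0.1], [26, 1.5, -19.7, 0, 0, 1.27, 0.1], [28.1, 1.6, -19.7, 0, 0, 1.394, 0.1], [28.1, 1.6, -19.7, 0, 0, 1.394, 0.1], [28.1, 1.6, -19.7, 0, 0, 1.394, 0.1], [28.1, 1.6, -19.7, 0, 0, 1.394, 0.1]],
])

```text
time_s: 9.33
ee_pos: [0.5722, 0.0923, 0.1999]
eef_rot: [3.14, 0.0, 0.143]
force: [-0.4, -1.6, -0.1]
grip_width: 0.0189
```

```bash
python3 d.py .5726 .0928 .165 0.14; python3 - <<'E'
from h import *
A=np.mean([np.float32(cam('scene')['frame']) for _ in range(3)],0);B=np.mean([np.float32(cam('top')['frame']) for _ in range(3)],0)
t=np.clip(cv2.resize(A[130:230,240:400],None,fx=5,fy=5,interpolation=cv2.INTER_CUBIC),0,255)
cv2.imwrite('pics/c4.png',t)
E
```

```text
t9.33 [0.5722 0.0923 0.1999] [3.1403 0.     0.1432] F [-0.4  -1.64 -0.12] M [-0.028 -0.082 -0.028] w0.0189 q6 -0.05
from [0.5722 0.0923 0.1999] [3.14  0.    0.143] shift [ 0.04 -0.05  3.49] rot [0.001 0.    0.003][ WARN:0@7.125] global loadsave.cpp:1063 imwrite_ Unsupported depth image for selected encoder is fallbacked to CV_8U.
```

View pics/c4.png

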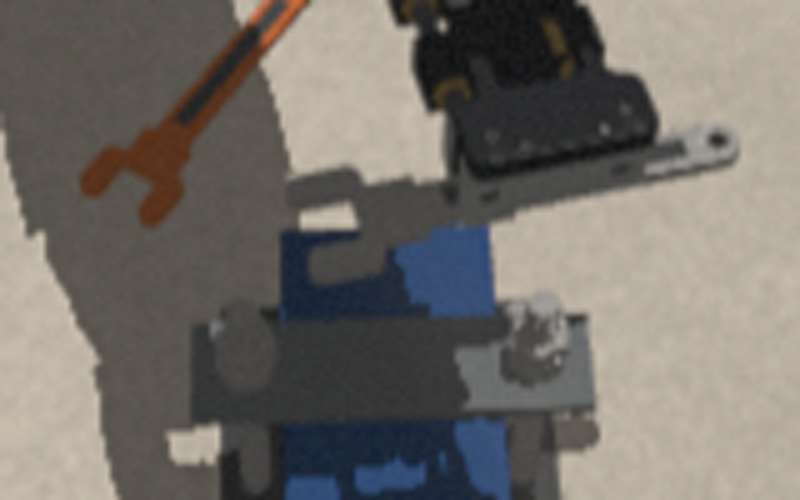

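Picture: the spanner is held level, head towards the loose stud, with prong ends around scene px (300,175). The handle passes on the robot side of the neighbour stud. Checking where the jaw sits along the handle:

```bash
python3 - <<'E'
from h import *
c=cam('scene');o=ctrl.get_obs();g=o['ee_pos'].copy();y=o['eef_rot'][2]-np.pi/2
X=np.array([np.cos(y),np.sin(y)]);N=np.array([-X[1],X[0]])
z=g[2]-.0034+.009
for d in(.060,.065,.070):
  O=g[:2]+d*X
  print(d,[tuple(np.round((np.array(proj(c,[*(O+a*X+b*N),z]))-[240,130]+.43)*5).astype(int)) for a,b in((.011,.019),(.011,-.019),(-.0146,.0125),(-.0146,-.0125))])
E
```

```text
0.06 [(np.int64(323), np.int64(261)), (np.int64(301), np.int64(189)), (np.int64(380), np.int64(236)), (np.int64(365), np.int64(189))]
0.065 [(np.int64(311), np.int64(263)), (np.int64(290), np.int64(191)), (np.int64(368), np.int64(238)), (np.int64(353), np.int64(191))]
0.07 [(np.int64(299), np.int64(266)), (np.int64(278), np.int64(193)), (np.int64(357), np.int64(241)), (np.int64(342), np.int64(193))]
```

>>> play_rows([
  [[0.04, -0.05, 3.5, 0.001, 0, 0.003, 0.1], [0.04, -0.05, 6, 0.001, 0, 0.003, 0.1], [0.04, -0.05, 7.5, 0.001, 0, 0.003, 0.1], [0.04, -0.05, 7.5, 0.001, 0, 0.003, 0.1], [0.04, -0.05, 8, 0.001, 0, 0.003, 0.1], [0.04, -0.05, 8.5, 0.001, 0, 0.003, 0.1], [0.04, -0.05, 8.7, 0.001, 0, 0.003, 0.1], [0.04, -0.05, 8.7, 0.001, 0, 0.003, 0.1], [0.04, -0.05, 8.7, 0.001, 0, 0.003, 0.1]],
])

```text
time_s: 10.43
ee_pos: [0.573, 0.0928, 0.1137]
eef_rot: [3.141, -0.001, 0.137]
force: [-0.1, 0.1, -1.7]
grip_width: 0.0193
```

```bash
python3 d.py .5779 .0552 .113 0.14
```

```text
t10.43 [0.573  0.0928 0.1137] [ 3.1413e+00 -1.4000e-03  1.3740e-01] F [-0.08  0.08 -1.72] M [-0.06  -0.089 -0.048] w0.0193 q6 -0.04
from [0.573  0.0928 0.1137] [ 3.141e+00 -1.000e-03  1.370e-01] shift [-0.03  3.79  0.07] rot [ 0.    -0.001 -0.003]
```

>>> play_rows([
  [[-0.02, 0.5, 0, 0, 0, -0.003, 0.1], [-0.02, 1.0, 0, 0, 0, -0.003, 0.1], [-0.02, 1.4, 0, 0, 0, -0.003, 0.1], [-0.02, 1.8, 0, 0, 0, -0.003, 0.1], [-0.02, 2.1, 0, 0, 0, -0.003, 0.1], [-0.02, 2.1, 0, 0, 0, -0.003, 0.1]],
])

```text
time_s: 10.93
ee_pos: [0.5758, 0.0713, 0.1137]
eef_rot: [3.141, -0.001, 0.14]
force: [1.1, 0.1, -1.7]
grip_width: 0.0192
```

```bash
python3 d.py .5779 .0552 .113 0.14
```

```text
t10.93 [0.5758 0.0713 0.1137] [ 3.1413e+00 -1.4000e-03  1.3970e-01] F [ 1.05  0.11 -1.71] M [-0.075 -0.121  0.009] w0.0192 q6 -0.08
from [0.5758 0.0713 0.1137] [ 3.141e+00 -1.000e-03  1.400e-01] shift [-0.02  1.62  0.07] rot [ 0.    -0.001 -0.   ]
```

>>> play_rows([
  [[-0.01, 0.25, 0, 0, 0, 0, 0.1], [-0.01, 0.5, 0, 0, 0, 0, 0.1], [-0.01, 0.8, 0, 0, 0, 0, 0.1], [-0.01, 0.8, 0, 0, 0, 0, 0.1]],
])

```text
time_s: 11.27
ee_pos: [0.5769, 0.0628, 0.1138]
eef_rot: [3.141, -0.001, 0.139]
force: [-0.0, -0.7, -2.1]
grip_width: 0.0191
```

```bash
python3 d.py .5779 .0552 .113 0.14
```

```text
t11.27 [0.5769 0.0628 0.1138] [ 3.1412e+00 -1.4000e-03  1.3940e-01] F [-0.03 -0.73 -2.1 ] M [-0.057 -0.09  -0.016] w0.0191 q6 -0.09
from [0.5769 0.0628 0.1138] [ 3.141e+00 -1.000e-03  1.390e-01] shift [-0.01  0.77  0.08] rot [ 0.    -0.001 -0.001]
```

>>> play_rows([
  [[0, 0.25, 0, 0, 0, 0, 0.1], [0, 0.5, 0, 0, 0, 0, 0.1], [0, 0.75, 0, 0, 0, 0, 0.1], [0, 0.9, 0, 0, 0, 0, 0.1], [0, 0.9, 0, 0, 0, 0, 0.1]],
])

```text
time_s: 11.68
ee_pos: [0.578, 0.0544, 0.1137]
eef_rot: [-3.141, -0.001, 0.139]
force: [-0.6, 5.3, -0.7]
grip_width: 0.0191
```

```bash
python3 d.py .5779 .0552 .113 0.14
```

```text
t11.68 [0.578  0.0544 0.1137] [-3.1405e+00 -1.3000e-03  1.3930e-01] F [-0.64  5.33 -0.7 ] M [ 0.952  0.05  -0.006] w0.0191 q6 -0.11
from [0.578  0.0544 0.1137] [-3.141e+00 -1.000e-03  1.390e-01] shift [-0.   -0.08  0.07] rot [-0.001 -0.001 -0.001]
```

The throat has met the nut (5 N along the handle, in the expected place). I'll lower it onto the bar.

>>> play_rows([
  [[0, -0.03, 0.1, 0, 0, 0, 0.1], [0, -0.03, 0.2, 0, 0, 0, 0.1], [0, -0.03, 0.27, 0, 0, 0, 0.1], [0, -0.03, 0.27, 0, 0, 0, 0.1]],
])

```text
time_s: 12.02
ee_pos: [0.5781, 0.0547, 0.1113]
eef_rot: [-3.141, -0.002, 0.139]
force: [-2.2, 1.5, 3.3]
grip_width: 0.0191
```

```bash
python3 d.py
```

```text
t12.02 [0.5781 0.0547 0.1113] [-3.1405e+00 -1.6000e-03  1.3930e-01] F [-2.25  1.5   3.31] M [0.154 0.297 0.033] w0.0191 q6 -0.11
```

>>> play_rows([
  [[0, 0, 0, 0, 0, 0, 0.45], [0, 0, 0, 0, 0, 0, 0.45], [0, 0, 0, 0, 0, 0, 0.45], [0, 0, -3, 0, 0, 0, 0.45], [0, 0, -7, 0, 0, 0, 0.45], [0, 0, -7, 0, 0, 0, 0.45]],
])

```text
time_s: 12.52
ee_pos: [0.5804, 0.0546, 0.1884]
eef_rot: [3.142, -0.011, 0.139]
force: [1.1, -0.5, 1.3]
grip_width: 0.0424
```

```bash
python3 d.py .5869 -.0092 .18 .925; python3 - <<'E'
from h import *
A=np.mean([np.float32(cam('scene')['frame']) for _ in range(3)],0);B=np.mean([np.float32(cam('top')['frame']) for _ in range(3)],0)
cv2.imwrite('pics/c5.png',np.clip(cv2.resize(A[150:240,250:390],None,fx=5,fy=5,interpolation=cv2.INTER_CUBIC),0,255).astype(np.uint8))
E
```

```text
t12.52 [0.5804 0.0546 0.1884] [ 3.1415 -0.0113  0.1393] F [ 1.07 -0.51  1.32] M [-0.033 -0.131 -0.012] w0.0424 q6 -0.11
from [0.5804 0.0546 0.1884] [ 3.142 -0.011  0.139] shift [-0.25  6.41  0.84] rot [ 0.004 -0.011 -0.786]
```

View pics/c5.png

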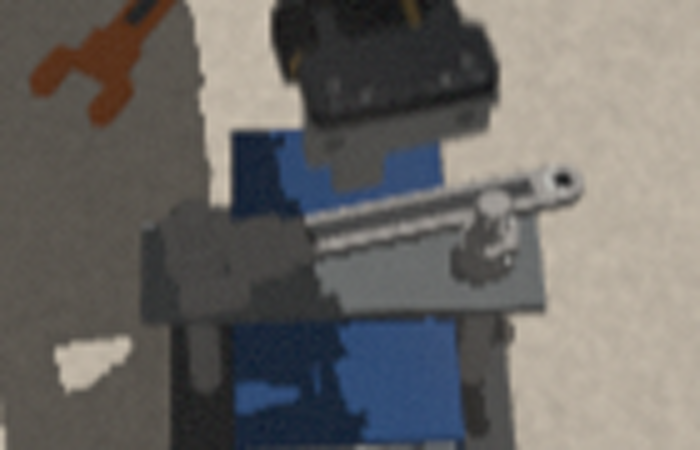

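The spanner lies flat on the bar on the lower nut, with its handle beside the neighbour nut near crop (490,200). On to the jam nut.

>>> play_rows([
  [[0, 1, 0, 0, 0, -0.12, 0.45], [0, 2.2, 0, 0, 0, -0.24, 0.45], [-0.1, 3.5, 0, 0, 0, -0.36, 0.45], [-0.2, 5, 0, 0, 0, -0.48, 0.45], [-0.25, 6.4, 0, 0, 0, -0.6, 0.45], [-0.25, 6.4, 0.2, 0, 0, -0.7, 0.45], [-0.25, 6.4, 0.8, 0.004, -0.011, -0.786, 0.45], [-0.25, 6.4, 0.8, 0.004, -0.011, -0.786, 0.45], [-0.25, 6.4, 0.8, 0.004, -0.011, -0.786, 0.45], [-0.25, 6.4, 0.8, 0.004, -0.011, -0.786, 0.45]],
])

```text
time_s: 13.65
ee_pos: [0.5839, -0.009, 0.1717]
eef_rot: [-3.132, 0.008, 0.923]
force: [0.6, 0.4, -0.2]
grip_width: 0.0423
```

```bash
python3 d.py .5869 -.0092 .1265 .925
```

```text
t13.65 [ 0.5839 -0.009   0.1717] [-3.1324  0.008   0.9225] F [ 0.57  0.35 -0.24] M [ 0.071 -0.142 -0.028] w0.0423 q6 -1.00
from [ 0.5839 -0.009   0.1717] [-3.132  0.008  0.923] shift [0.2  0.3  4.52] rot [-0.009  0.008 -0.002]
```

>>> play_rows([
  [[0.2, 0.3, 0, -0.009, 0.008, 0, 0.45], [0.2, 0.3, 1.5, -0.009, 0.008, 0, 0.45], [0.2, 0.3, 3.2, -0.009, 0.008, 0, 0.45], [0.2, 0.3, 4.5, -0.009, 0.008, 0, 0.45], [0.2, 0.3, 4.5, -0.009, 0.008, 0, 0.45], [0.2, 0.3, 4.5, -0.009, 0.008, 0, 0.45], [0.2, 0.3, 4.5, -0.009, 0.008, 0, 0.45]],
], force=15)

```text
time_s: 14.23
ee_pos: [0.5874, -0.0092, 0.1277]
eef_rot: [3.14, -0.001, 0.922]
force: [0.5, -0.0, 0.0]
grip_width: 0.0422
```

```bash
python3 d.py .5869 -.0092 .1265 .925
```

```text
t14.23 [ 0.5874 -0.0092  0.1277] [ 3.1405e+00 -9.0000e-04  9.2200e-01] F [ 0.53 -0.04  0.05] M [-0.041 -0.111  0.02 ] w0.0422 q6 -1.00
from [ 0.5874 -0.0092  0.1277] [ 3.14e+00 -1.00e-03  9.22e-01] shift [-0.03 -0.04  0.12] rot [ 0.001 -0.001 -0.003]
```

Close firmly (60 N) and start turning clockwise.

>>> play_rows([
  [[-0.03, -0.04, 0.12, 0, 0, 0, 0.45], [-0.03, -0.04, 0.12, 0, 0, 0, 0.1], [-0.03, -0.04, 0.12, 0, 0, 0, 0.1], [-0.03, -0.04, 0.12, 0, 0, 0, 0.1], [-0.03, -0.04, 0.12, 0, 0, 0, 0.1], [-0.03, -0.04, 0.12, 0, 0, 0, 0.1], [-0.03, -0.04, 0.12, 0, 0, 0.1, 0.1], [-0.03, -0.04, 0.12, 0, 0, 0.2, 0.1], [-0.03, -0.04, 0.13, 0, 0, 0.3, 0.1], [-0.03, -0.04, 0.13, 0, 0, 0.4, 0.1], [-0.03, -0.04, 0.13, 0, 0, 0.5, 0.1], [-0.03, -0.04, 0.13, 0, 0, 0.6, 0.1], [-0.03, -0.04, 0.14, 0, 0, 0.7, 0.1], [-0.03, -0.04, 0.14, 0, 0, 0.8, 0.1], [-0.03, -0.04, 0.15, 0, 0, 0.9, 0.1], [-0.03, -0.04, 0.15, 0, 0, 0.95, 0.1], [-0.03, -0.04, 0.15, 0, 0, 0.95, 0.1]],
], force=60)

```text
time_s: 15.65
ee_pos: [0.5869, -0.0095, 0.1265]
eef_rot: [3.141, -0.002, -0.031]
force: [-2.3, -3.1, 3.0]
grip_width: 0.0226
```

```bash
python3 d.py
```

```text
t15.65 [ 0.5869 -0.0095  0.1265] [ 3.1413e+00 -1.6000e-03 -3.0600e-02] F [-2.34 -3.11  3.  ] M [-0.623  0.291 -0.023] w0.0226 q6 -0.05
```

>>> play_rows([
  [[0, 0, 0, 0, 0, 0.08, 0.1], [0, 0, 0, 0, 0, 0.16, 0.1], [0, 0, 0, 0, 0, 0.2, 0.1]],
])

```text
time_s: 15.9
ee_pos: [0.587, -0.0095, 0.1265]
eef_rot: [-3.142, -0.002, -0.233]
force: [-1.5, -2.0, 1.8]
grip_width: 0.0229
```

```bash
python3 d.py
```

```text
t15.90 [ 0.587  -0.0095  0.1265] [-3.1415e+00 -1.7000e-03 -2.3280e-01] F [-1.46 -2.    1.8 ] M [-0.407  0.179 -0.029] w0.0229 q6 0.15
```

>>> play_rows([
  [[0, 0, 0, 0, 0, 0.08, 0.1], [0, 0, 0, 0, 0, 0.16, 0.1], [0, 0, 0, 0, 0, 0.2, 0.1]],
])

```text
time_s: 16.15
ee_pos: [0.587, -0.0096, 0.1265]
eef_rot: [-3.141, -0.002, -0.435]
force: [-2.3, -1.2, 1.1]
grip_width: 0.0223
```

```bash
python3 d.py
```

```text
t16.15 [ 0.587  -0.0096  0.1265] [-3.1413e+00 -1.7000e-03 -4.3500e-01] F [-2.31 -1.21  1.08] M [-0.343  0.105  0.019] w0.0223 q6 0.36
```

>>> play_rows([
  [[0, 0, 0, 0, 0, 0.08, 0.1], [0, 0, 0, 0, 0, 0.16, 0.1], [0, 0, 0, 0, 0, 0.2, 0.1]],
])

```text
time_s: 16.4
ee_pos: [0.587, -0.0096, 0.1265]
eef_rot: [-3.141, -0.002, -0.637]
force: [-2.0, -2.0, 1.0]
grip_width: 0.0223
```

```bash
python3 d.py
```

```text
t16.40 [ 0.587  -0.0096  0.1265] [-3.141e+00 -1.600e-03 -6.367e-01] F [-1.98 -1.99  0.96] M [-0.354  0.209  0.355] w0.0223 q6 0.56
```

The nuts have met (Mz 0.355). Continue in small steps.

>>> play_rows([
  [[0, 0, 0, 0, 0, 0.05, 0.1], [0, 0, 0, 0, 0, 0.1, 0.1], [0, 0, 0, 0, 0, 0.1, 0.1]],
])

```text
time_s: 16.65
ee_pos: [0.587, -0.0096, 0.1265]
eef_rot: [-3.141, -0.002, -0.737]
force: [-0.9, -1.3, 1.7]
grip_width: 0.0227
```

```bash
python3 d.py
```

```text
t16.65 [ 0.587  -0.0096  0.1265] [-3.141e+00 -1.700e-03 -7.367e-01] F [-0.87 -1.34  1.75] M [-0.311  0.162  0.384] w0.0227 q6 0.66
```

>>> play_rows([
  [[0, 0, 0, 0, 0, 0.05, 0.1], [0, 0, 0, 0, 0, 0.1, 0.1], [0, 0, 0, 0, 0, 0.1, 0.1]],
])

```text
time_s: 16.9
ee_pos: [0.587, -0.0096, 0.1264]
eef_rot: [-3.141, -0.002, -0.836]
force: [-1.2, -2.1, 0.6]
grip_width: 0.0228
```

```bash
python3 d.py
```

```text
t16.90 [ 0.587  -0.0096  0.1264] [-3.1409e+00 -1.7000e-03 -8.3560e-01] F [-1.23 -2.08  0.6 ] M [-0.44   0.204  0.466] w0.0228 q6 0.76
```

>>> play_rows([
  [[0, 0, 0, 0, 0, 0.05, 0.1], [0, 0, 0, 0, 0, 0.1, 0.1], [0, 0, 0, 0, 0, 0.1, 0.1], [0, 0, 0, 0, 0, 0.1, 0.1]],
])

```text
time_s: 17.23
ee_pos: [0.587, -0.0096, 0.1265]
eef_rot: [-3.141, -0.002, -0.931]
force: [-1.5, -1.8, 1.9]
grip_width: 0.0226
```

```bash
python3 d.py; python3 - <<'E'
from h import *
c=cam('scene');A=np.mean([np.float32(cam('scene')['frame']) for _ in range(3)],0);B=np.mean([np.float32(cam('top')['frame']) for _ in range(4)],0)
a=cv2.resize(A[150:240,250:390],None,fx=5,fy=5,interpolation=cv2.INTER_CUBIC)
cv2.imwrite('pics/c6.png',np.clip(a,0,255).astype(np.uint8))
for i in range(3):
    o=ctrl.get_obs();print(o['moment'].round(3))
    cam('top')
E
```

```text
t17.23 [ 0.587  -0.0096  0.1265] [-3.1407e+00 -1.7000e-03 -9.3140e-01] F [-1.54 -1.78  1.85] M [-0.461  0.241  0.315] w0.0226 q6 0.85
[-0.405  0.192  0.371]
[-0.373  0.155  0.436]
[-0.424  0.23   0.411]
```

View pics/c6.png

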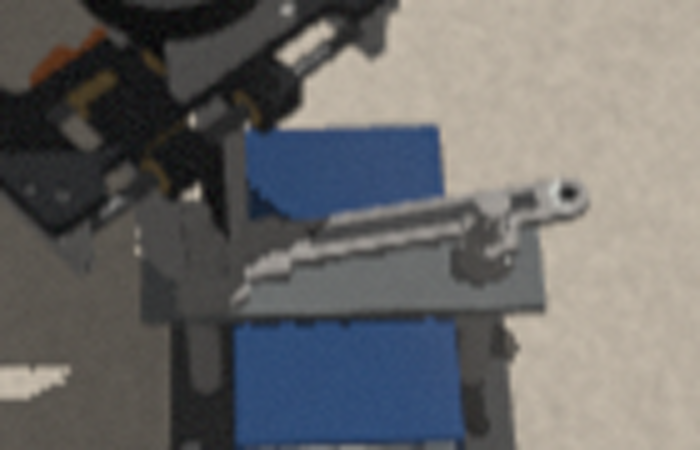

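The handle has swung against the neighbour nut (end moved from crop (562,182) to (570,193)) and is holding. A little more for margin.

>>> play_rows([
  [[0, 0, 0, 0, 0, 0.05, 0.1], [0, 0, 0, 0, 0, 0.1, 0.1]],
])

```text
time_s: 17.95
ee_pos: [0.587, -0.0096, 0.1265]
eef_rot: [-3.141, -0.002, -1.037]
force: [-0.9, -1.9, 1.3]
grip_width: 0.0224
```

```bash
python3 d.py
```

```text
t17.95 [ 0.587  -0.0096  0.1265] [-3.1406e+00 -1.6000e-03 -1.0372e+00] F [-0.86 -1.87  1.26] M [-0.444  0.26   0.52 ] w0.0224 q6 0.96
```

>>> play_rows([
  [[0, 0, 0, 0, 0, 0.01, 0.1], [0, 0, 0, 0, 0, 0.01, 0.1], [0, 0, 0, 0, 0, 0.01, 0.1]],
])

```text
time_s: 18.2
ee_pos: [0.587, -0.0096, 0.1265]
eef_rot: [-3.141, -0.002, -1.046]
force: [-1.7, -2.5, 1.4]
grip_width: 0.0224
```

```bash
python3 d.py
```

```text
t18.20 [ 0.587  -0.0096  0.1265] [-3.1405e+00 -1.6000e-03 -1.0455e+00] F [-1.67 -2.54  1.44] M [-0.36   0.201  0.479] w0.0224 q6 0.97
```

Mz is about 0.5, so the bite is ≈0.3 rad. Release, lift and go to the spanner handle.

>>> play_rows([
  [[0, 0, 0, 0, 0, 0, 0.45], [0, 0, 0, 0, 0, 0, 0.45], [0, 0, 0, 0, 0, 0, 0.45], [0, 0, -2, 0, 0, 0, 0.45], [0, 0, -4, 0, 0, 0, 0.45], [0, 0, -5.5, 0, 0, 0, 0.45], [0, 0, -5.5, 0, 0, 0, 0.45], [0, 0, -5.5, 0, 0, 0, 0.45]],
], force=10)

```text
time_s: 18.87
ee_pos: [0.5871, -0.0095, 0.1816]
eef_rot: [-3.14, -0.002, -1.046]
force: [-0.6, -0.2, 0.3]
grip_width: 0.042
```

```bash
python3 d.py .5807 .0553 .18 .098
```

```text
t18.87 [ 0.5871 -0.0095  0.1816] [-3.1397e+00 -2.0000e-03 -1.0455e+00] F [-0.64 -0.16  0.31] M [-0.028 -0.024 -0.03 ] w0.0420 q6 0.97
from [ 0.5871 -0.0095  0.1816] [-3.140e+00 -2.000e-03 -1.046e+00] shift [-5.93 -2.7   0.15] rot [-1.000e-03 -3.000e-03 -1.144e+00]
```

>>> play_rows([
  [[-0.6, -0.3, 0, 0, 0, -0.12, 0.45], [-1.2, -0.5, 0, 0, 0, -0.24, 0.45], [-1.8, -0.8, 0, 0, 0, -0.36, 0.45], [-2.4, -1.1, 0, 0, 0, -0.48, 0.45], [-3, -1.4, 0, 0, 0, -0.6, 0.45], [-3.6, -1.7, 0, 0, 0, -0.72, 0.45], [-4.2, -1.9, 0, 0, 0, -0.84, 0.45], [-4.8, -2.2, 0, 0, 0, -0.96, 0.45], [-5.4, -2.5, 0.1, 0, 0, -1.08, 0.45], [-5.93, -2.7, 0.15, 0, -0.003, -1.144, 0.45], [-5.93, -2.7, 0.15, 0, -0.003, -1.144, 0.45], [-5.93, -2.7, 0.15, 0, -0.003, -1.144, 0.45]],
])

```text
time_s: 19.87
ee_pos: [0.5803, 0.0554, 0.1789]
eef_rot: [-3.141, 0.001, 0.097]
force: [-1.0, 0.9, 1.0]
grip_width: 0.0425
```

```bash
python3 d.py .5807 .0553 .1112 .098
```

```text
t19.87 [0.5803 0.0554 0.1789] [-3.141e+00  1.400e-03  9.660e-02] F [-1.    0.86  0.99] M [-0.073 -0.071  0.022] w0.0425 q6 -0.06
from [0.5803 0.0554 0.1789] [-3.141e+00  1.000e-03  9.700e-02] shift [0.04 0.02 6.77] rot [-0.001  0.001 -0.001]
```

>>> play_rows([
  [[0.04, 0, 3, 0, 0, 0, 0.45], [0.04, 0, 5.5, 0, 0, 0, 0.45], [0.04, 0, 6.7, 0, 0, 0, 0.45], [0.04, 0, 6.7, 0, 0, 0, 0.45], [0.04, 0, 6.7, 0, 0, 0, 0.45], [0.04, 0, 6.7, 0, 0, 0, 0.1], [0.04, 0, 6.7, 0, 0, 0, 0.1], [0.04, 0, 6.7, 0, 0, 0, 0.1], [0.04, 0, 6.7, 0, 0, 0, 0.1], [0.04, 0, 6.7, 0, 0, 0, 0.1], [0.04, 0, 6.7, 0, 0, 0, 0.1]],
], force=10)

```text
time_s: 20.78
ee_pos: [0.5808, 0.0555, 0.1122]
eef_rot: [-3.141, 0.001, 0.096]
force: [0.8, -0.7, 1.4]
grip_width: 0.0201
```

```bash
python3 d.py .5807 .0553 .1112 .098
```

```text
t20.78 [0.5808 0.0555 0.1122] [-3.1411e+00  7.0000e-04  9.6500e-02] F [ 0.79 -0.72  1.37] M [-0.064 -0.132 -0.064] w0.0201 q6 -0.06
from [0.5808 0.0555 0.1122] [-3.141e+00  1.000e-03  9.600e-02] shift [-0.02  0.02  0.1 ] rot [-0.     0.001 -0.002]
```

The handle is gripped with hardly any side force. Pull back along the handle.

>>> play_rows([
  [[0, 0, 0, 0, 0, 0, 0.1], [0, 0, 0, 0, 0, 0, 0.1], [0, 0, -0.1, 0, 0, 0, 0.1], [0, -0.4, -0.15, 0, 0, 0, 0.1], [0, -0.8, -0.15, 0, 0, 0, 0.1], [0, -1.2, -0.15, 0, 0, 0, 0.1], [-0.05, -1.6, -0.15, 0, 0, 0, 0.1], [-0.05, -1.6, -0.15, 0, 0, 0, 0.1]],
], force=45)

```text
time_s: 21.45
ee_pos: [0.5785, 0.0722, 0.1136]
eef_rot: [-3.141, 0.001, 0.097]
force: [-0.4, 0.1, -1.3]
grip_width: 0.019
```

```bash
python3 d.py
```

```text
t21.45 [0.5785 0.0722 0.1136] [-3.1408e+00  1.2000e-03  9.7200e-02] F [-0.43  0.07 -1.31] M [-0.007 -0.099  0.031] w0.0190 q6 -0.04
```

>>> play_rows([
  [[0, -0.8, 0, 0, 0, 0, 0.1], [-0.05, -1.6, 0, 0, 0, 0, 0.1], [-0.05, -2.6, 0, 0, 0, 0, 0.1], [-0.05, -2.6, -0.5, 0, 0, 0, 0.1], [-0.05, -2.6, -3.5, 0, 0, 0, 0.1], [-0.05, -2.6, -6.5, 0, 0, 0, 0.1], [-0.05, -2.6, -9, 0, 0, 0, 0.1], [-0.05, -2.6, -9, 0, 0, 0, 0.1], [-0.05, -2.6, -9, 0, 0, 0, 0.1]],
])

```text
time_s: 22.2
ee_pos: [0.5758, 0.0988, 0.2045]
eef_rot: [-3.141, -0.001, 0.098]
force: [-0.5, -0.1, -1.2]
grip_width: 0.0189
```

```bash
python3 d.py .5463 -.1877 .2 1.534
```

```text
t22.20 [0.5758 0.0988 0.2045] [-3.1407e+00 -1.0000e-03  9.7700e-02] F [-0.55 -0.05 -1.24] M [-0.046 -0.057  0.025] w0.0189 q6 0.01
from [0.5758 0.0988 0.2045] [-3.141e+00 -1.000e-03  9.800e-02] shift [-5.73 28.22  0.42] rot [ 0.000e+00 -1.000e-03 -1.436e+00]
```

>>> play_rows([
  [[-0.4, 2.2, 0, 0, 0, -0.12, 0.1], [-0.9, 4.4, 0, 0, 0, -0.24, 0.1], [-1.3, 6.6, 0, 0, 0, -0.36, 0.1], [-1.8, 8.8, 0, 0, 0, -0.48, 0.1], [-2.3, 11, 0, 0, 0, -0.6, 0.1], [-2.7, 13.2, 0, 0, 0, -0.72, 0.1], [-3.2, 15.4, 0, 0, 0, -0.84, 0.1], [-3.6, 17.6, 0, 0, 0, -0.96, 0.1], [-4.1, 19.8, 0, 0, 0, -1.08, 0.1], [-4.6, 22.2, 0.1, 0, 0, -1.2, 0.1], [-5.1, 25, 0.2, 0, 0, -1.32, 0.1], [-5.73, 28.2, 0.4, 0, 0, -1.436, 0.1], [-5.73, 28.2, 0.4, 0, 0, -1.436, 0.1], [-5.73, 28.2, 4, 0, 0, -1.436, 0.1], [-5.73, 28.2, 8, 0, 0, -1.436, 0.1], [-5.73, 28.2, 12, 0, 0, -1.436, 0.1], [-5.73, 28.2, 16, 0, 0, -1.436, 0.1], [-5.73, 28.2, 18.5, 0, 0, -1.436, 0.1], [-5.73, 28.2, 18.5, 0, 0, -1.436, 0.1], [-5.73, 28.2, 18.5, 0, 0, -1.436, 0.1]],
])

```text
time_s: 23.87
ee_pos: [0.5457, -0.1865, 0.018]
eef_rot: [-3.139, -0.002, 1.534]
force: [-1.1, -0.4, -1.6]
grip_width: 0.0189
```

```bash
python3 d.py .5463 -.1877 .0044 1.534
```

```text
t23.87 [ 0.5457 -0.1865  0.018 ] [-3.1392e+00 -2.2000e-03  1.5337e+00] F [-1.05 -0.37 -1.61] M [ 0.083 -0.187  0.   ] w0.0189 q6 -1.93
from [ 0.5457 -0.1865  0.018 ] [-3.139e+00 -2.000e-03  1.534e+00] shift [-0.12  0.07  1.36] rot [-0.002 -0.002 -0.   ]
```

>>> play_rows([
  [[-0.1, 0, 0.7, -0.002, -0.002, 0, 0.1], [-0.1, 0, 1.2, -0.002, -0.002, 0, 0.1], [-0.1, 0, 1.4, -0.002, -0.002, 0, 0.1], [-0.1, 0, 1.4, -0.002, -0.002, 0, 0.1], [-0.1, 0, 1.4, -0.002, -0.002, 0, 0.1]],
])

```text
time_s: 24.28
ee_pos: [0.5458, -0.1876, 0.0045]
eef_rot: [3.141, 0.0, 1.533]
force: [0.6, 0.9, -1.5]
grip_width: 0.0188
```

```bash
python3 d.py
```

```text
t24.28 [ 0.5458 -0.1876  0.0045] [3.1412 0.     1.5335] F [ 0.62  0.85 -1.47] M [ 0.064 -0.146 -0.071] w0.0188 q6 -1.93
```

>>> play_rows([
  [[0, 0, 0.08, 0, 0, 0, 0.1], [0, 0, 0.08, 0, 0, 0, 0.1], [0, 0, 0.05, 0, 0, 0, 0.5], [0, 0, 0.05, 0, 0, 0, 0.5], [0, 0, 0.05, 0, 0, 0, 0.5], [0, 0, 0.05, 0, 0, 0, 0.5], [0, 0, -2, 0, 0, 0, 0.5], [0, 0, -6, 0, 0, 0, 0.5], [0, 0, -10, 0, 0, 0, 0.5], [0, 0, -14, 0, 0, 0, 0.5], [-4, -4, -17, 0, 0, 0, 0.5], [-7, -6, -20, 0, 0, 0, 0.5], [-10, -8, -20, 0, 0, 0, 0.5], [-13, -10, -20, 0, 0, 0, 0.5], [-16, -12, -20, 0, 0, 0, 0.5], [-16, -12, -20, 0, 0, 0, 0.5], [-16, -12, -20, 0, 0, 0, 0.5]],
])

```text
time_s: 25.7
ee_pos: [0.4185, -0.3446, 0.2046]
eef_rot: [3.141, 0.0, 1.53]
force: [1.7, 0.9, -0.8]
grip_width: 0.047
```

```bash
python3 d.py; python3 - <<'E'
from h import *
A=np.mean([np.float32(cam('scene')['frame']) for _ in range(4)],0);B=np.mean([np.float32(cam('top')['frame']) for _ in range(4)],0)
a=cv2.resize(A[150:310,130:390],None,fx=3,fy=3,interpolation=cv2.INTER_CUBIC)
cv2.imwrite('pics/c7.png',np.clip(a,0,255).astype(np.uint8))
E
```

```text
t25.70 [ 0.4185 -0.3446  0.2046] [3.1411e+00 2.0000e-04 1.5300e+00] F [ 1.69  0.86 -0.81] M [ 0.042 -0.152  0.016] w0.0470 q6 -2.29
```

View pics/c7.png

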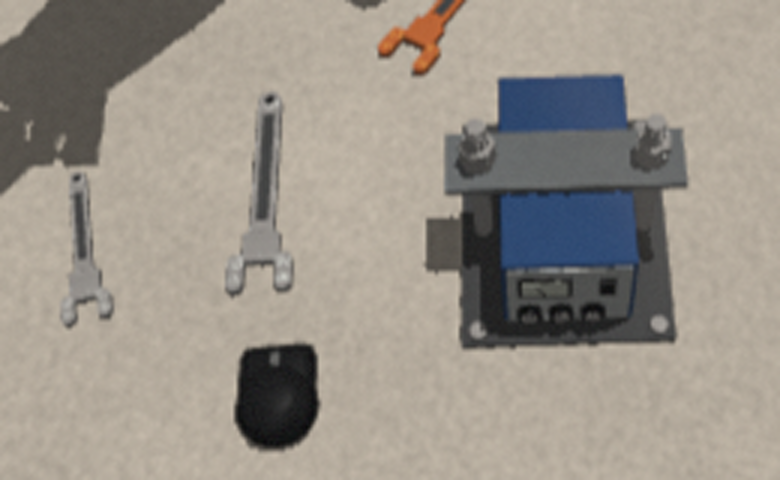

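Picture: the spanner lies flat on the bench at crop (262,190), the studs are free, and the small spanner and mouse are where they were. Handing in.

```bash
python3 -c "
from station import ctrl
print(ctrl.hand_in())"
```

```text
the job is handed in; nothing more can be done
None
```

The job is done and handed in at about 26 s; `hand_in` gave no verdict. The jam nut is tightened, and the larger spanner is back flat on the bench.

**What I did**
- **Finding the loose stud:** the gap was too small to see, so I gripped the jam nut on the −y stud gently. It turned 0.12 rad with no resistance, so that was the loose one. Two grips put its axis at about (0.587, −0.009).
- **Fitting the spanner:** I slid the larger grey spanner onto the lower nut until its throat touched (5 N) and rested it on the bar. Its handle lay beside the neighbouring stud.
- **Tightening:** I turned the jam nut about 1.97 rad clockwise. It met the lower nut after about 1.4–1.6 rad.
- **Finishing:** I pulled the spanner straight back off and laid it about where it had been.

**Last checks**
- **Tightness:** turning torque ended at about 0.48–0.52 N m, which matches roughly 0.3 rad of bite. That is inferred from the torque and angle, not read directly. The readings were noisy, dipping to 0.32–0.44 N m in a pause.
- **Lower nut:** the handle swung only about 0.04 rad before it stopped against the neighbouring nut. I estimate the lower nut moved about 0.1 rad, but did not measure it.
- **Final picture:** the spanner is flat and the gripper clear. The small spanner, mouse and power unit look unmoved. The tape roll and bottle were outside that crop, and the arm stayed well away from them.
- **One mismatch:** in the top view the spanner measured 188 mm long instead of 204 mm. I positioned it by its head instead, which fitted.

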